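Pack a tester-pot colour order and cover the tray

TASK

Pack the colour order on the paint counter: stand the red, the yellow and the blue small tester pot each on the card of its own colour in the black three-cell tray, keeping every pot upright, then put the grey cover over the tray so that it sits fully down on the tray's base plate all round. The green pot and the tall steel tin with the blue label are not part of the order: leave them where they stand.

Things in the scene. Friction and masses are not known exactly. Their poses are not given: they have to be found in the camera images.
- pot_red_c (a point): Loose tester pot of paint, upright cylinder 50 mm in diameter and 58 mm tall, white body with a red band and a wholly red cap of the same diameter, about 120 g. This point is its centre, half-way up (29 mm above its underside); z is up when it stands.
- pot_yellow_c (a point): Loose tester pot of paint, upright cylinder 50 mm in diameter and 58 mm tall, white body with a yellow band and a wholly yellow cap of the same diameter, about 120 g. This point is its centre, half-way up (29 mm above its underside); z is up when it stands.
- pot_blue_c (a point): Loose tester pot of paint, upright cylinder 50 mm in diameter and 58 mm tall, white body with a blue band and a wholly blue cap of the same diameter, about 120 g. This point is its centre, half-way up (29 mm above its underside); z is up when it stands.
- pot_green_c (a point): Look-alike, not in the order: the same tester pot (50 mm diameter, 58 mm tall) with green band and cap. This point is its centre, 29 mm above its underside.
- tin_blue_c (a point): Look-alike, not in the order: tall steel tin, 58 mm in diameter and 95 mm tall, blue label round it and a steel top with a blue disc 36 mm across; too tall for the cover. This point is its centre, 47.5 mm above its underside.
- chip_red: Fixed red card, 66 x 66 x 3 mm, filling the floor of one of the tray's three cells: the cell for the red pot. Which card lies in which cell varies. Origin: centre of its underside, 4 mm above the counter; its top is 7 mm above it, so a pot on it has its centre 36 mm above the counter.
- chip_yellow: Fixed yellow card, 66 x 66 x 3 mm, filling the floor of one of the tray's three cells: the cell for the yellow pot. Which card lies in which cell varies. Origin: centre of its underside, 4 mm above the counter; its top is 7 mm above it, so a pot on it has its centre 36 mm above the counter.
- chip_blue: Fixed blue card, 66 x 66 x 3 mm, filling the floor of one of the tray's three cells: the cell for the blue pot. Which card lies in which cell varies. Origin: centre of its underside, 4 mm above the counter; its top is 7 mm above it, so a pot on it has its centre 36 mm above the counter.
- tray: Black order tray, fixed. Base plate 260 (its x) x 116 (its y) x 4 mm; centred on it a rim 220 x 76 mm outside, 4 mm thick, top 14 mm above the counter, divided into three 68 mm square cells along its x at -72, 0 and +72 mm. The cover's edge seats on the plate outside the rim. Origin: centre of its underside, on the counter; z up.
- lid_grip (a point): Loose deep grey cover (220 g), open side down. 242 (its x) x 98 (its y) x 80 mm outside, 4 mm walls and top: goes round the tray's rim with 7 mm to spare each side, long way along the tray's x (either way round). Black bar handle on top along its x, 94 long, 14 wide, 14 mm high. This point: bar centre, 106 mm above the cover's lower edge, 26 above its flat top; 110 above the counter when seated.
There are look-alikes about, which are no part of the job. Of the things that look like the part that bears pot_red_c, the larger one is meant. Of the things that look like the part that bears pot_yellow_c, take the one that is farthest to the robot's left at the start.

How it is judged:
By the outcome, as a careful person would: the job done as asked, in the order asked, and still so for the second after the job is handed in, with the robot touching nothing.
It also fails if it takes over 120 s, if anything falls off the work surface, if the arm or the gripper's body presses on something with over 40 N, if the wrist force passes 120 N, or if a joint passes its speed limit or range.

ROBOT

A 6-joint arm with a two-finger parallel gripper is mounted at the origin on the work surface. World frame = base frame: x ahead of the robot, y to its left, z up, the work surface at z = 0. Lengths are in mm, angles in degrees, forces in N, time in s.
With the tool pointing down it reaches from about 300 to 850 mm from the base axis. Payload 4.2 kg.
Tool frame: the origin (TCP) lies at the centre of the arm's flange, where the gripper is bolted on; the fingertips stand 191 mm ahead of it and the grasp point (between the pads) lies 172 mm ahead of it; y points along the fingers, x is the direction in which the jaws open and shut, and the axes are right-handed (so a half turn about y gives the same grasp; the last joint's range is limited). The gripper opens to 91 mm and grips with 3 to 60 N. Pads are 32 mm wide; open, the fingers measure 118 mm over their backs; the gripper's body (76 mm by 178 mm) begins 60 mm behind the grasp point.
Start: joints at [-1.146, 18.312, 89.639, -0, 72.044, -1.146], TCP at [574.998, 0.001, 404.776] pointing down, gripper open.
Joint ranges: [-177.97, 177.97], [-48.28, 115.42], [12.27, 149.76], [-77.06, 257.06], [2.81, 150.46], [-146.56, 146.56]. Speed limits (degrees/s): [147.25, 147.25, 180, 180, 180, 180].

INTERFACE

Orientations are given as [roll, pitch, yaw] about the fixed x, y, z axes, in that order (R = Rz(yaw) Ry(pitch) Rx(roll)).
In Python, from workcell import env gives the robot as it stands.
- The arm moves only by the tool carry_out, never from a script. Its argument "increments" is a list of rows, each a list of 3 entries, a list of its own where there are three numbers: the turn, a rotation vector about the tool's x, y, z in rad, then the shift along the tool's x, y, z in mm, then the closure, from 0 (fully open) to 1 (shut). In form: [[[wx, wy, wz], [dx, dy, dz], claw], ...]. A call has 1 to 10 rows; each row is the pose to reach, as a shift and turn from the pose commanded when the call began, along the tool's axes at that moment; what a row does not reach only later rows make up. A row lasts 1/12 s, in which the tool goes at most 41.7 mm and 7.16 degrees, less where a joint would pass 70% of its speed; a pose out of reach is approached as far as the arm can. A call with a gripper value outside its range is refused whole. The fingers move at their own pace and stop on an object; "force" is the grip in N (left out, the last holds). Time passes only in rows, so rows that repeat a pose let the fingers close. It gives the time, the measured TCP pose, the force and the opening at its end, in the units of the state.
- env.state(): the state, without advancing time (a new reading comes with each control period).
- env.grab_frame(name): name is "scene" or "side" or "wrist"; returns a dict with "frame" (384x512x3 uint8, blue, green, red), "z_map" (384x512 float32, mm along the optical axis (not along the pixel's ray), 0 where there is no reading), "camera_matrix" (3x3 intrinsics, pixels), "rvec" (rotation vector, rad) and "tvec" (3), from world to camera coordinates, as OpenCV has them; the wrist camera has in their place "hand_eye" (4x4, takes a point from camera to tool coordinates, whose origin is the TCP and whose axes are the tool frame's). Camera axes: x right, y down, z forward; pixel columns grow to the right and rows downward; lengths in mm; the calibration is good to about 2 mm. A picture is of the moment at which its call begins: read the wrist's pose just before it.
- env.job_done(): hands the job in, once; it reports no verdict.
The state is a dict: "time_s": time; "qpos": joint angles; "qvel": joint speeds; "effort": joint torques, N m; "ee_pos": TCP position; "ee_rot": TCP orientation; "force": force on the tool from outside, world axes, zero at the start; "torque": the same for the moment, N m; "gripper_width": finger opening in mm.
Only numpy, scipy, OpenCV 4.12 (cv2) and the standard library are available. Lean on these libraries where they do the work, as an engineer would, in place of code of your own. Each camera call takes 0.05 s, during which the arm holds its last target. There are 200 camera calls.

## Working session

There is one attempt and no reset: what is moved stays moved. The work goes in short steps, Python scripts to look and compute and a tool call to move; the robot and the scene stay as the last step left them, time stands still between calls to the robot, and variables do not carry over. Pictures are saved under pics/ and viewed, about 12 in all and at most 16, crops included, and the job is handed in when it is done.

Besides the shell and the picture viewer there is one more tool, called after ">>>" in YAML: its name, and indented under it one key for each argument. carry_out: Moves the arm, as the interface text tells. Its arguments: {"type":"object","properties":{"increments":{"type":"array","items":{"type":"array"}},"force":{"type":"number"}},"required":["increments"]}

```bash
mkdir -p pics; ls; cat > h.py <<'E'
import numpy as np, cv2
from workcell import env
def grab(n):
    f=env.grab_frame(n); return f
def pts(f, st=None):
    K=np.array(f["camera_matrix"]);z=f["z_map"];v,u=np.mgrid[0:z.shape[0],0:z.shape[1]]
    P=np.stack([(u-K[0,2])/K[0,0]*z,(v-K[1,2])/K[1,1]*z,z],-1)
    if "rvec" in f:
        R=cv2.Rodrigues(np.array(f["rvec"],float))[0];t=np.array(f["tvec"],float).ravel()
        W=(P-t)@R
    else:
        H=np.array(f["hand_eye"]);from scipy.spatial.transform import Rotation as Ro
        T=P@H[:3,:3].T+H[:3,3]
        R=Ro.from_euler('xyz',st["ee_rot"],degrees=True).as_matrix()
        W=T@R.T+np.array(st["ee_pos"])
    W[z==0]=np.nan
    return W
E
python3 - <<'E'
from h import *
s=env.state();print(s)
for n in("scene","side","wrist"):
    f=grab(n);cv2.imwrite(f"pics/{n}0.png",f["frame"]);np.savez(f"{n}0.npz",W=pts(f,s),f=f["frame"])
    print(n,f["camera_matrix"],f.get("tvec"))
E
```

```text
pics
{'time_s': 0.0, 'qpos': array([-1.14414506e+00,  1.83519721e+01,  8.97067784e+01, -1.85329398e-03,
        7.20442170e+01, -1.14365387e+00]), 'qvel': array([ 0.04382603,  0.00243485, -0.03259862,  0.13924688,  0.00245086,
       -0.01614289]), 'effort': array([-5.01459035e-04, -4.12465632e+01, -2.31973493e+01,  7.28826877e-02,
        4.58198413e-02, -1.41870069e-04]), 'ee_pos': array([5.74831371e+02, 1.74446192e-02, 4.03914140e+02]), 'ee_rot': array([-8.99997065e+01,  1.02982144e-01,  8.19906175e-05]), 'force': array([-0.36045639, -1.70422079, -0.91342764]), 'torque': array([ 0.00265343,  0.00923549, -0.03120544]), 'gripper_width': 91.37548994509409}
scene [[390.65202519   0.         254.60441144]
 [  0.         390.65202519 197.12743175]
 [  0.           0.           1.        ]] [-415.29572742 -301.37590867 1222.05332521]
side [[378.42857307   0.         260.56557238]
 [  0.         378.42857307 194.5781321 ]
 [  0.           0.           1.        ]] [496.00955147 251.06832409 815.76131306]
wrist [[283.2836903    0.         252.56675376]
 [  0.         283.2836903  184.41970528]
 [  0.           0.           1.        ]] None
```

View images.

View pics/scene0.png

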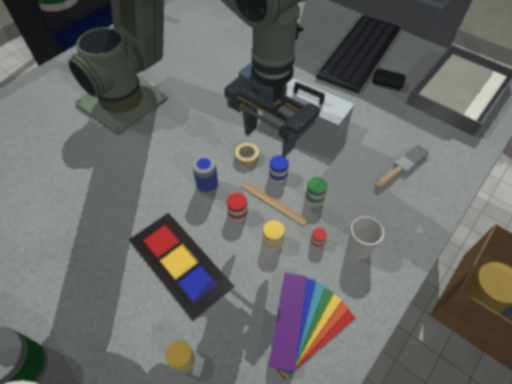

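View pics/side0.png

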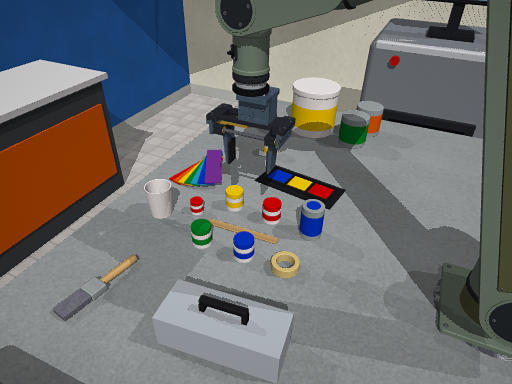

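View pics/wrist0.png

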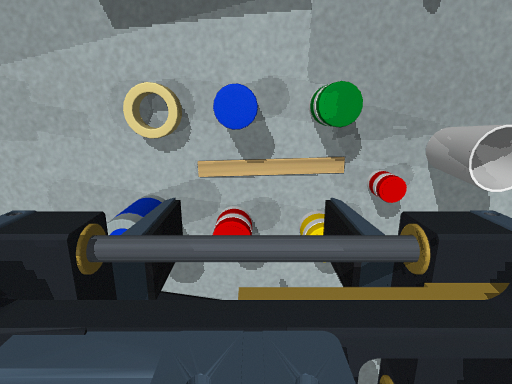

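```bash
python3 - <<'E'
from h import *
for n,ps in(("scene",[(203,164),(237,200),(279,161),(316,184),(273,229),(319,234),(180,348),(163,241),(180,262),(197,284),(308,95),(320,107),(165,226),(230,285),(350,118)]),("side",[(272,204),(235,190),(244,239),(202,227),(313,206),(197,202),(283,176),(301,184),(320,191),(222,308),(224,325),(338,110)])):
    d=np.load(n+"0.npz");W=d["W"]
    for u,v in ps: print(n,(u,v),W[v,u].round(0),d["f"][v,u])
d=np.load("scene0.npz");cv2.imwrite("pics/c1.png",cv2.resize(d["f"][130:384,120:370],None,fx=2.3,fy=2.3,interpolation=2))
E
```

```text
scene (203, 164) [434. -74.  96.] [167  68  51]
scene (237, 200) [549. -83.  57.] [ 58  60 183]
scene (279, 161) [555.  77.  59.] [178  76  55]
scene (316, 184) [671.  75.  60.] [ 75 127  64]
scene (273, 229) [666. -93.  59.] [ 94 191 219]
scene (319, 234) [751. -26.  39.] [ 67  70 181]
scene (180, 348) [ 687. -412.   57.] [ 59 125 145]
scene (163, 241) [ 465. -261.    6.] [ 49  51 176]
scene (180, 262) [ 536. -274.    8.] [ 83 188 219]
scene (197, 284) [ 604. -288.    7.] [161  63  48]
scene (308, 95) [480. 311.  78.] [166 164 158]
scene (320, 107) [536. 288.  82.] [115 114 109]
scene (165, 226) [ 439. -230.    8.] [ 45  48 143]
scene (230, 285) [ 662. -242.    4.] [62 60 60]
scene (350, 118) [593. 385.   1.] [122 123 118]
side (272, 204) [545. -76.  57.] [  0   0 196]
side (235, 190) [663. -90.  58.] [  0 190 228]
side (244, 239) [551.  81.  59.] [183  48   6]
side (202, 227) [665.  84.  57.] [ 35 123   0]
side (313, 206) [431. -65.  96.] [182  47   3]
side (197, 202) [741. -15.  41.] [  0   0 198]
side (283, 176) [ 593. -291.    7.] [182  46   2]
side (301, 184) [ 526. -274.    6.] [  0 190 228]
side (320, 191) [ 462. -266.    4.] [  0   0 195]
side (222, 308) [484. 309. 109.] [26 22 23]
side (224, 325) [474. 321.  81.] [185 179 172]
side (338, 110) [  874. -2447.  -651.] [121 131 134]
```

View pics/c1.png

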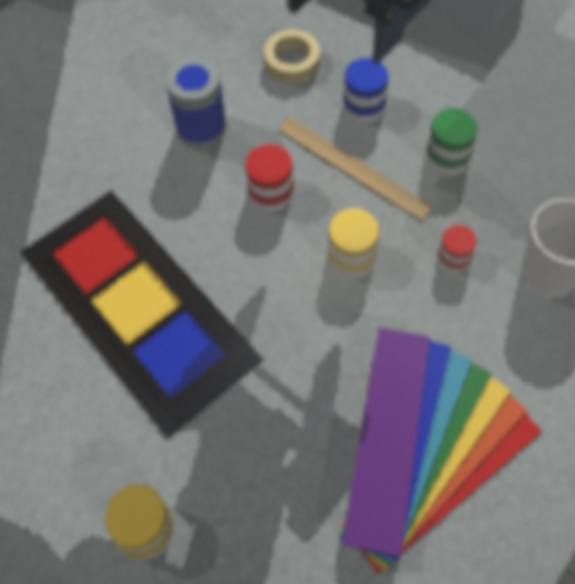

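```bash
cat >> h.py <<'E'
HUE={"red":[(0,8),(172,180)],"yellow":[(20,32)],"blue":[(108,128)],"green":[(45,80)]}
def cmask(img,c):
    hsv=cv2.cvtColor(img,cv2.COLOR_BGR2HSV)
    m=np.zeros(img.shape[:2],bool)
    for a,b in HUE[c]: m|=(hsv[...,0]>=a)&(hsv[...,0]<=b)
    return m&(hsv[...,1]>110)&(hsv[...,2]>60)
def near(W,xy,r,z0,z1): return (np.hypot(W[...,0]-xy[0],W[...,1]-xy[1])<r)&(W[...,2]>z0)&(W[...,2]<z1)
POT={"red":(548,-80),"yellow":(664,-91),"blue":(553,79)}
CARD={"red":(463,-263),"yellow":(531,-274),"blue":(599,-289)}
def rect(m,W):
    p=W[m][:,:2].astype(np.float32)
    return len(p),cv2.minAreaRect(p),W[m].mean(0).round(1)
E
python3 - <<'E'
from h import *
for n in("scene","side"):
    d=np.load(n+"0.npz");W=d["W"];I=d["f"]
    for c in POT:
        p=W[cmask(I,c)&near(W,POT[c],60,53,66)]
        print(n,"pot",c,len(p),p.mean(0).round(1),[np.round(x,1) for x in cv2.minEnclosingCircle(p[:,:2].astype(np.float32))])
    for c in CARD: print(n,"card",c,rect(cmask(I,c)&near(W,CARD[c],60,-5,18),W))
    print(n,"lid",rect(near(W,(500,305),170,70,90),W)); print(n,"bar",rect(near(W,(500,305),100,102,122),W))
    print(n,"tray",rect(near(W,(531,-274),170,-8,18)&(I.max(-1)<75),W))
E
```

```text
scene pot red 284 [550.9 -87.3  57.8] [array([549.8, -86.2]), np.float64(25.3)]
scene pot yellow 308 [668.  -93.5  58. ] [array([668.3, -93.2]), np.float64(25.0)]
scene pot blue 222 [557.5  71.6  57.9] [array([556.1,  73.5]), np.float64(25.1)]
scene card red (737, ((461.777587890625, -263.4571838378906), (70.17766571044922, 72.8861083984375), 80.37083435058594), array([ 460.4, -262.9,    7.3]))
scene card yellow (823, ((533.3314208984375, -274.98004150390625), (70.60935974121094, 72.4429702758789), 81.4128646850586), array([ 531.3, -274.4,    7.3]))
scene card blue (815, ((601.122802734375, -285.56646728515625), (68.7782211303711, 66.13027954101562), 80.64020538330078), array([ 601.8, -286. ,    6.8]))
scene lid (1213, ((507.2338562011719, 302.471923828125), (203.02708435058594, 103.58121490478516), 5.513120651245117), array([531.3, 304.6,  79.4]))
scene bar (191, ((488.13330078125, 298.4264831542969), (92.29773712158203, 18.05242919921875), 5.7658233642578125), array([489.1, 297.1, 109.9]))
scene tray (2647, ((532.3214111328125, -273.98980712890625), (114.92008209228516, 261.8802185
[... 516 characters left out ...]
44), (74.94945526123047, 68.12590789794922), 84.16011810302734), array([ 532.7, -275.6,    7.5]))
side card blue (197, ((602.3548583984375, -282.62078857421875), (70.37690734863281, 68.22412872314453), 77.0640869140625), array([ 602.9, -287.5,    7.4]))
side lid (5801, ((486.5203857421875, 301.75091552734375), (243.18603515625, 100.62383270263672), 5.453027725219727), array([478.6, 308.4,  79.3]))
side bar (474, ((485.423583984375, 302.15814208984375), (92.52742767333984, 15.277923583984375), 5.509810924530029), array([483.8, 304. , 110.4]))
side tray (1066, ((534.1239013671875, -272.3233337402344), (122.62550354003906, 265.0782775878906), 80.47286987304688), array([ 524.9, -259. ,    6.8]))
```

>>> carry_out:
  increments:
    - [[0, -0.12, 0], [-3, 6, -8], 0]
    - [[0, -0.24, 0], [-6, 12, -16], 0]
    - [[0, -0.36, 0], [-9, 18, -24], 0]
    - [[0, -0.48, 0], [-12, 24, -32], 0]
    - [[0, -0.6, 0], [-14, 30, -40], 0]
    - [[0, -0.71, 0], [-16, 36, -48], 0]
    - [[0, -0.71, 0], [-18, 42, -56], 0]
    - [[0, -0.71, 0], [-20, 48, -64], 0]
    - [[0, -0.71, 0], [-26, 60, -80], 0]
    - [[0, -0.71, 0], [-26, 60, -85], 0]
  force: 15

```text
time_s: 0.98
ee_pos: [547.7, -86.3, 342.5]
ee_rot: [-89.8, 0.2, 40.5]
force: [-2.3, -0.1, -1.1]
gripper_width: 91.4
```

>>> carry_out:
  increments:
    - [[0, -0.12, 0], [0, 0, 0], 0]
    - [[0, -0.24, 0], [0, 0, 0], 0]
    - [[0, -0.36, 0], [0, 0, 0], 0]
    - [[0, -0.48, 0], [0, 0, 0], 0]
    - [[0, -0.6, 0], [0, 0, 0], 0]
    - [[0, -0.7, 0], [0, 0, 0], 0]
    - [[0, -0.7, 0], [0, 0, 0], 0]
    - [[0, -0.7, 0], [0, 0, 0], 0]

```text
time_s: 1.65
ee_pos: [549.2, -84.9, 345.0]
ee_rot: [-90.0, -0.0, 80.6]
force: [0.1, -0.3, -0.7]
gripper_width: 90.9
```

```bash
cat >> h.py <<'E'
from scipy.spatial.transform import Rotation as Ro
def go(x,y,zg,yaw=None):  # grasp point target -> tool-axis shift
    s=env.state();R=Ro.from_euler('xyz',s["ee_rot"],degrees=True).as_matrix()
    g=np.array(s["ee_pos"])+172*R[:,1]
    jy=np.degrees(np.arctan2(R[1,0],R[0,0]))
    print("t",round(s["time_s"],2),"tcp",np.round(s["ee_pos"],1),"grasp",g.round(1),"jaw yaw",round(jy,2),"down",R[:,1].round(3),"w",round(s["gripper_width"],1),"F",np.round(s["force"],1))
    print("shift",(R.T@(np.array([x,y,zg])-g)).round(1), "wy",None if yaw is None else round(-np.radians(yaw-jy),4))
    return s
E
python3 - <<'E'
from h import *
s=go(549,-85,45,80.8)
f=grab("wrist");W=pts(f,s);I=f["frame"];cv2.imwrite("pics/w1.png",I)
for c in POT:
    p=W[cmask(I,c)&near(W,POT[c],60,53,66)]
    if len(p)>20: print(c,len(p),p.mean(0).round(1),cv2.minEnclosingCircle(p[:,:2].astype(np.float32)))
E
```

```text
t 1.65 tcp [549.2 -84.9 345. ] grasp [549.3 -84.9 173. ] jaw yaw 80.57 down [ 0.001  0.    -1.   ] w 90.9 F [ 0.1 -0.3 -0.7]
shift [ -0.2 128.    0.3] wy -0.004
red 1964 [547.1 -85.1  59.1] ((548.01806640625, -85.20805358886719), 24.844799041748047)
yellow 705 [652.2 -90.2  58.5] ((660.2061157226562, -91.15542602539062), 23.921430587768555)
blue 2173 [554.   73.3  59. ] ((555.3519897460938, 74.56269073486328), 25.26985740661621)
```

View pics/w1.png

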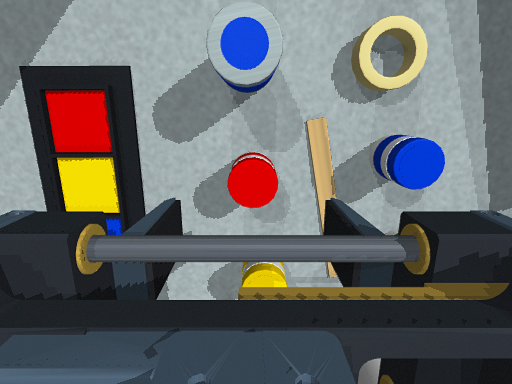

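>>> carry_out:
  increments:
    - [[0, 0, 0], [0, 20, 0.5], 0]
    - [[0, 0, 0], [0, 42, 0.5], 0]
    - [[0, 0, 0], [0, 64, 0.5], 0]
    - [[0, 0, 0], [0, 86, 0.5], 0]
    - [[0, 0, 0], [0, 104, 0.5], 0]
    - [[0, 0, 0], [0, 118, 0.5], 0]
    - [[0, 0, 0], [0, 128, 0.5], 0]
    - [[0, 0, 0], [0, 128, 0.5], 0]
    - [[0, 0, 0], [0, 128, 0.5], 0]
    - [[0, 0, 0], [0, 128, 0.5], 0.3]

```text
time_s: 2.53
ee_pos: [549.0, -85.0, 217.7]
ee_rot: [-90.1, -0.0, 80.8]
force: [1.2, 0.4, 0.2]
gripper_width: 87.0
```

>>> carry_out:
  increments:
    - [[0, 0, 0], [0, 0, 0], 0.8]
    - [[0, 0, 0], [0, 0, 0], 0.8]
    - [[0, 0, 0], [0, 0, 0], 0.8]
    - [[0, 0, 0], [0, 0, 0], 0.8]
    - [[0, 0, 0], [0, 0, 0], 0.8]
    - [[0, 0, 0], [0, 0, 0], 0.8]
    - [[0, 0, 0], [0, 0, 0], 0.8]
    - [[0, 0, 0], [0, 0, 0], 0.8]

```text
time_s: 3.2
ee_pos: [548.6, -84.9, 217.0]
ee_rot: [-90.0, -0.0, 80.8]
force: [0.2, 0.3, 2.9]
gripper_width: 49.7
```

```bash
python3 - <<'E'
from h import *
go(461.5,-262.5,52)
go(461.5,-262.5,100,80.8)
E
```

```text
t 3.2 tcp [548.6 -84.9 217. ] grasp [548.6 -84.9  45. ] jaw yaw 80.79 down [ 0. -0. -1.] w 49.7 F [0.2 0.3 2.9]
shift [-189.2   -7.1   57.6] wy None
t 3.2 tcp [548.6 -84.9 217. ] grasp [548.6 -84.9  45. ] jaw yaw 80.79 down [ 0. -0. -1.] w 49.7 F [0.2 0.3 2.9]
shift [-189.2  -55.1   57.5] wy -0.0002
```

>>> carry_out:
  increments:
    - [[0, 0, 0], [0, -10, 0], 0.8]
    - [[0, 0, 0], [0, -25, 0], 0.8]
    - [[0, 0, 0], [0, -42, 0], 0.8]
    - [[0, 0, 0], [-10, -55, 3], 0.8]
    - [[0, 0, 0], [-30, -60, 9], 0.8]
    - [[0, 0, 0], [-55, -60, 17], 0.8]
    - [[0, 0, 0], [-80, -60, 25], 0.8]
    - [[0, 0, 0], [-105, -60, 33], 0.8]
    - [[0, 0, 0], [-130, -60, 41], 0.8]
    - [[0, 0, 0], [-150, -60, 47], 0.8]

```text
time_s: 4.03
ee_pos: [477.0, -226.7, 277.2]
ee_rot: [-90.0, 0.0, 80.8]
force: [0.4, 0.0, -2.8]
gripper_width: 49.6
```

>>> carry_out:
  increments:
    - [[0, 0, 0], [-15, 0, 4], 0.8]
    - [[0, 0, 0], [-28, 0, 8], 0.8]
    - [[0, 0, 0], [-36, 0, 10], 0.8]
    - [[0, 0, 0], [-39, 0, 10.5], 0.8]
    - [[0, 0, 0], [-39, 0, 10.5], 0.8]
    - [[0, 0, 0], [-39, 12, 10.5], 0.8]
    - [[0, 0, 0], [-39, 24, 10.5], 0.8]
    - [[0, 0, 0], [-39, 33, 10.5], 0.8]
    - [[0, 0, 0], [-39, 33, 10.5], 0.8]
    - [[0, 0, 0], [-39, 33, 10.5], 0.8]

```text
time_s: 4.87
ee_pos: [461.7, -261.8, 243.4]
ee_rot: [-89.9, -0.0, 80.8]
force: [-0.1, -0.6, -0.8]
gripper_width: 49.6
```

```bash
python3 - <<'E'
from h import *
s=go(461.5,-262.5,52,80.8)
f=grab("scene");W=pts(f);I=f["frame"];cv2.imwrite("pics/s2.png",cv2.resize(I[150:384,80:400],None,fx=2,fy=2))
f=grab("side");cv2.imwrite("pics/s2b.png",cv2.resize(f["frame"][60:280,180:440],None,fx=2.5,fy=2.5))
E
```

```text
t 4.87 tcp [ 461.7 -261.8  243.4] grasp [ 461.6 -261.6   71.4] jaw yaw 80.83 down [-0.001  0.001 -1.   ] w 49.6 F [-0.1 -0.6 -0.8]
shift [-0.9 19.4 -0.1] wy 0.0005
```

View pics/s2b.png

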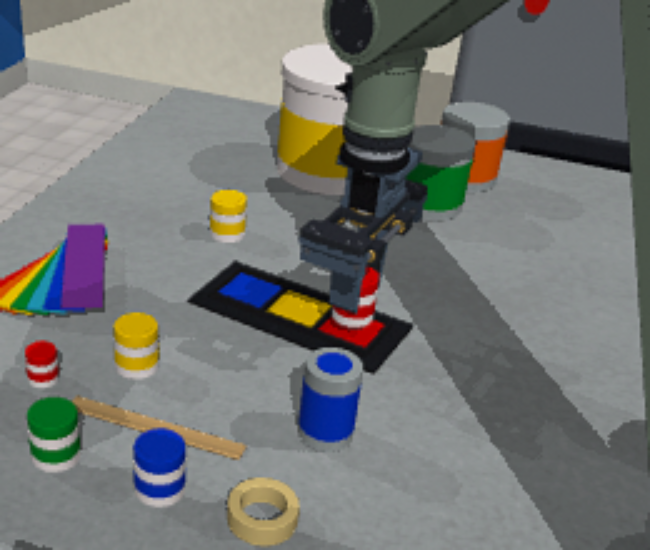

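>>> carry_out:
  increments:
    - [[0, 0, 0], [-0.8, 7, 0], 0.8]
    - [[0, 0, 0], [-0.8, 13, 0], 0.8]
    - [[0, 0, 0], [-0.8, 17, 0], 0.8]
    - [[0, 0, 0], [-0.8, 19, 0], 0.8]
    - [[0, 0, 0], [-0.8, 19, 0], 0.8]
    - [[0, 0, 0], [-0.8, 19, 0], 0.8]
    - [[0, 0, 0], [-0.8, 19, 0], 0.3]
    - [[0, 0, 0], [-0.8, 19, 0], 0.15]
    - [[0, 0, 0], [-0.8, 19, 0], 0.15]
    - [[0, 0, 0], [-0.8, 19, 0], 0.15]

```text
time_s: 5.8
ee_pos: [461.5, -263.1, 225.0]
ee_rot: [-90.0, 0.0, 80.8]
force: [-0.7, -0.1, 0.3]
gripper_width: 73.7
```

```bash
python3 - <<'E'
from h import *
s=go(666.8,-92,160,80.8)
E
```

```text
t 5.8 tcp [ 461.5 -263.1  225. ] grasp [ 461.6 -263.2   53. ] jaw yaw 80.78 down [ 0.001 -0.    -1.   ] w 73.7 F [-0.7 -0.1  0.3]
shift [ 201.8 -106.9 -175.2] wy -0.0003
```

>>> carry_out:
  increments:
    - [[0, 0, 0], [0, -15, 0], 0.15]
    - [[0, 0, 0], [0, -40, 0], 0.15]
    - [[0, 0, 0], [0, -70, 0], 0.1]
    - [[0, 0, 0], [10, -95, -9], 0]
    - [[0, 0, 0], [35, -107, -30], 0]
    - [[0, 0, 0], [60, -107, -52], 0]
    - [[0, 0, 0], [85, -107, -74], 0]
    - [[0, 0, 0], [110, -107, -96], 0]
    - [[0, 0, 0], [135, -107, -117], 0]
    - [[0, 0, 0], [160, -107, -139], 0]

```text
time_s: 6.63
ee_pos: [625.1, -126.1, 332.0]
ee_rot: [-90.0, 0.0, 80.8]
force: [-0.7, -1.2, -0.1]
gripper_width: 91.2
```

>>> carry_out:
  increments:
    - [[0, 0, 0], [20, 0, -17], 0]
    - [[0, 0, 0], [34, 0, -30], 0]
    - [[0, 0, 0], [42, 0, -36], 0]
    - [[0, 0, 0], [42, 0, -36], 0]
    - [[0, 0, 0], [42, 0, -36], 0]
    - [[0, 0, 0], [42, 0, -36], 0]

```text
time_s: 7.13
ee_pos: [665.6, -92.5, 331.7]
ee_rot: [-89.9, 0.0, 80.7]
force: [0.4, 0.3, 1.3]
gripper_width: 90.9
```

```bash
python3 - <<'E'
from h import *
s=go(666.8,-92,45,80.8)
f=grab("wrist");W=pts(f,s);I=f["frame"]
for c in POT:
    p=W[cmask(I,c)&near(W,POT[c],60,53,66)]
    if len(p)>20: print(c,len(p),p.mean(0).round(1),cv2.minEnclosingCircle(p[:,:2].astype(np.float32)))
p=W[cmask(I,"red")&near(W,(461,-262),60,58,75)]
if len(p)>20:print("placed",len(p),p.mean(0),cv2.minEnclosingCircle(p[:,:2].astype(np.float32)))
f=grab("scene");W=pts(f);I=f["frame"]
p=W[cmask(I,"red")&near(W,(461,-262),60,58,75)];print("placed",len(p),p.mean(0),cv2.minEnclosingCircle(p[:,:2].astype(np.float32)))
cv2.imwrite("pics/s3.png",cv2.resize(I[150:384,80:400],None,fx=2,fy=2))
E
```

```text
t 7.13 tcp [665.6 -92.5 331.7] grasp [665.4 -92.6 159.7] jaw yaw 80.74 down [-0.001 -0.    -1.   ] w 90.9 F [0.4 0.3 1.3]
shift [  0.8 114.7  -1.4] wy -0.001
yellow 2137 [665.2 -92.1  59.1] ((666.1493530273438, -92.2861099243164), 24.83757209777832)
blue 3218 [556.4  73.   58.9] ((555.7088012695312, 74.33739471435547), 25.467212677001953)
placed 146 [ 484.69673566 -257.92477677   62.12317259] ((484.0069885253906, -259.0303649902344), 9.422874450683594)
placed 346 [ 464.61685581 -265.17717196   64.72078913] ((463.591796875, -263.7955017089844), 25.256221771240234)
```

View pics/s3.png

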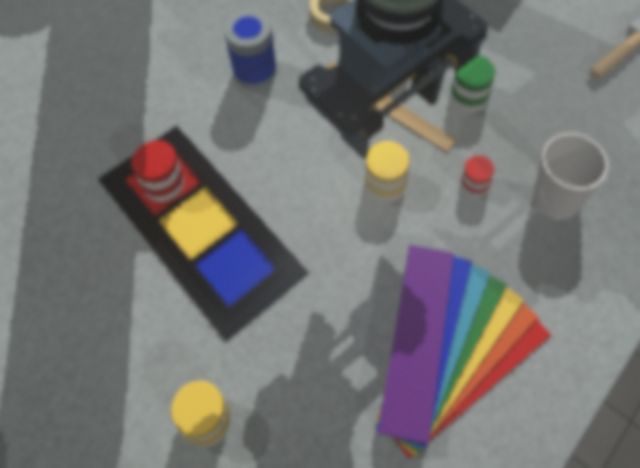

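>>> carry_out:
  increments:
    - [[0, 0, 0], [0.8, 20, -1], 0]
    - [[0, 0, 0], [0.8, 42, -1], 0]
    - [[0, 0, 0], [0.8, 64, -1], 0]
    - [[0, 0, 0], [0.8, 84, -1], 0]
    - [[0, 0, 0], [0.8, 102, -1], 0]
    - [[0, 0, 0], [0.8, 111, -1], 0]
    - [[0, 0, 0], [0.8, 115, -1], 0]
    - [[0, 0, 0], [0.8, 115, -1], 0]
    - [[0, 0, 0], [0.8, 115, -1], 0]
    - [[0, 0, 0], [0.8, 115, -1], 0.3]

```text
time_s: 8.07
ee_pos: [668.0, -91.3, 218.3]
ee_rot: [-90.2, -0.0, 80.8]
force: [0.0, -0.2, 0.9]
gripper_width: 87.1
```

>>> carry_out:
  increments:
    - [[0, 0, 0], [0, 0, 0], 0.8]
    - [[0, 0, 0], [0, 0, 0], 0.8]
    - [[0, 0, 0], [0, 0, 0], 0.8]
    - [[0, 0, 0], [0, 0, 0], 0.8]
    - [[0, 0, 0], [0, 0, 0], 0.8]
    - [[0, 0, 0], [0, 0, 0], 0.8]
    - [[0, 0, 0], [0, 0, 0], 0.8]
    - [[0, 0, 0], [0, 0, 0], 0.8]

```text
time_s: 8.73
ee_pos: [667.6, -91.1, 216.9]
ee_rot: [-90.0, 0.0, 80.8]
force: [0.1, 0.1, 0.7]
gripper_width: 49.8
```

```bash
python3 - <<'E'
from h import *
go(532.5,-274,52,80.8)
E
```

```text
t 8.73 tcp [667.6 -91.1 216.9] grasp [667.6 -91.1  44.9] jaw yaw 80.79 down [ 0. -0. -1.] w 49.8 F [0.1 0.1 0.7]
shift [-202.2   -7.1  104.1] wy -0.0002
```

>>> carry_out:
  increments:
    - [[0, 0, 0], [0, -10, 0], 0.8]
    - [[0, 0, 0], [0, -28, 0], 0.8]
    - [[0, 0, 0], [0, -50, 0], 0.8]
    - [[0, 0, 0], [-10, -70, 5], 0.8]
    - [[0, 0, 0], [-30, -80, 15], 0.8]
    - [[0, 0, 0], [-53, -80, 27], 0.8]
    - [[0, 0, 0], [-76, -80, 39], 0.8]
    - [[0, 0, 0], [-99, -80, 51], 0.8]
    - [[0, 0, 0], [-122, -80, 63], 0.8]
    - [[0, 0, 0], [-145, -80, 75], 0.8]

```text
time_s: 9.57
ee_pos: [569.4, -223.0, 297.4]
ee_rot: [-90.0, 0.0, 80.8]
force: [0.2, 0.3, -1.8]
gripper_width: 49.6
```

>>> carry_out:
  increments:
    - [[0, 0, 0], [-21, 0, 11], 0.8]
    - [[0, 0, 0], [-40, 0, 20], 0.8]
    - [[0, 0, 0], [-51, 0, 26], 0.8]
    - [[0, 0, 0], [-57, 0, 29], 0.8]
    - [[0, 0, 0], [-57, 0, 29], 0.8]
    - [[0, 0, 0], [-57, 0, 29], 0.8]
    - [[0, 0, 0], [-57, 15, 29], 0.8]
    - [[0, 0, 0], [-57, 35, 29], 0.8]
    - [[0, 0, 0], [-57, 53, 29], 0.8]
    - [[0, 0, 0], [-57, 53, 29], 0.8]

```text
time_s: 10.4
ee_pos: [532.2, -272.1, 240.3]
ee_rot: [-89.6, -0.2, 80.9]
force: [-0.6, 0.5, -1.0]
gripper_width: 49.6
```

```bash
python3 - <<'E'
from h import *
s=go(532.5,-274,52,80.8)
E
```

```text
t 10.4 tcp [ 532.2 -272.1  240.3] grasp [ 531.2 -271.4   68.4] jaw yaw 80.87 down [-0.006  0.004 -1.   ] w 49.6 F [-0.6  0.5 -1. ]
shift [-2.4 16.3 -1.8] wy 0.0012
```

>>> carry_out:
  increments:
    - [[0, 0, 0], [0, 0, 0], 0.8]
    - [[0, 0, 0], [0, 5, 0], 0.8]
    - [[0, 0, 0], [0, 12, 0], 0.8]
    - [[0, 0, 0], [0, 17, 0], 0.8]
    - [[0, 0, 0], [0, 19.5, 0], 0.8]
    - [[0, 0, 0], [0, 19.5, 0], 0.8]
    - [[0, 0, 0], [0, 19.5, 0], 0.8]
    - [[0, 0, 0], [0, 19.5, 0], 0.8]

```text
time_s: 11.07
ee_pos: [532.6, -273.9, 224.5]
ee_rot: [-90.0, 0.0, 80.8]
force: [-0.5, 0.5, -0.1]
gripper_width: 49.3
```

>>> carry_out:
  increments:
    - [[0, 0, 0], [0, 0, 0], 0.4]
    - [[0, 0, 0], [0, 0, 0], 0.15]
    - [[0, 0, 0], [0, 0, 0], 0.15]
    - [[0, 0, 0], [0, 0, 0], 0.15]

```text
time_s: 11.4
ee_pos: [532.6, -273.9, 224.5]
ee_rot: [-90.0, 0.0, 80.8]
force: [0.3, -0.6, 0.3]
gripper_width: 72.1
```

```bash
python3 - <<'E'
from h import *
s=go(555.7,75,160,80.8)
E
```

```text
t 11.4 tcp [ 532.6 -273.9  224.5] grasp [ 532.7 -273.9   52.5] jaw yaw 80.78 down [ 0. -0. -1.] w 72.1 F [ 0.3 -0.6  0.3]
shift [ 348.1 -107.6   33.1] wy -0.0003
```

>>> carry_out:
  increments:
    - [[0, 0, 0], [0, -15, 0], 0.15]
    - [[0, 0, 0], [0, -40, 0], 0.15]
    - [[0, 0, 0], [0, -70, 0], 0.1]
    - [[0, 0, 0], [10, -95, 1], 0]
    - [[0, 0, 0], [35, -107, 3], 0]
    - [[0, 0, 0], [65, -107, 6], 0]
    - [[0, 0, 0], [97, -107, 9], 0]
    - [[0, 0, 0], [130, -107, 12], 0]
    - [[0, 0, 0], [163, -107, 15], 0]
    - [[0, 0, 0], [196, -107, 18], 0]

```text
time_s: 12.23
ee_pos: [546.0, -76.0, 331.5]
ee_rot: [-90.0, -0.0, 80.8]
force: [0.4, -0.5, 0.4]
gripper_width: 90.9
```

>>> carry_out:
  increments:
    - [[0, 0, 0], [33, 0, 3], 0]
    - [[0, 0, 0], [66, 0, 6], 0]
    - [[0, 0, 0], [99, 0, 9], 0]
    - [[0, 0, 0], [125, 0, 12], 0]
    - [[0, 0, 0], [142, 0, 14], 0]
    - [[0, 0, 0], [152, 0, 15], 0]
    - [[0, 0, 0], [152, 0, 15], 0]
    - [[0, 0, 0], [152, 0, 15], 0]
    - [[0, 0, 0], [152, 0, 15], 0]

```text
time_s: 12.98
ee_pos: [555.7, 74.0, 331.3]
ee_rot: [-90.0, 0.0, 80.7]
force: [0.0, -0.1, 0.3]
gripper_width: 91.2
```

```bash
python3 - <<'E'
from h import *
s=go(555.7,75,45,80.8)
f=grab("wrist");W=pts(f,s);I=f["frame"]
for c in ["blue"]:
    p=W[cmask(I,c)&near(W,POT[c],60,53,66)]
    if len(p)>20: print(c,len(p),p.mean(0).round(1),cv2.minEnclosingCircle(p[:,:2].astype(np.float32)))
print("lid",rect(near(W,(486,302),170,70,90),W)); print("bar",rect(near(W,(486,302),100,102,122),W))
f=grab("scene");W=pts(f);I=f["frame"]
for c in("red","yellow"):
  p=W[cmask(I,c)&near(W,CARD[c],40,58,75)];print("placed",c,len(p),p.mean(0),cv2.minEnclosingCircle(p[:,:2].astype(np.float32)))
f=grab("side");W=pts(f);I=f["frame"]
for c in("red","yellow"):
  p=W[cmask(I,c)&near(W,CARD[c],40,58,75)];print("placed",c,len(p),p.mean(0),cv2.minEnclosingCircle(p[:,:2].astype(np.float32)))
E
```

```text
t 12.98 tcp [555.7  74.  331.3] grasp [555.7  73.9 159.3] jaw yaw 80.74 down [-0.    -0.001 -1.   ] w 91.2 F [ 0.  -0.1  0.3]
shift [  1.1 114.3   0.2] wy -0.001
blue 2165 [554.   75.1  59.1] ((555.074462890625, 75.20024871826172), 24.95267105102539)
lid (10858, ((519.85205078125, 269.5586242675781), (180.37786865234375, 36.43452835083008), 3.7191526889801025), array([510.4, 267. ,  80. ]))
bar (0, ((0.0, 0.0), (0.0, 0.0), 0.0), array([nan, nan, nan]))
placed red 343 [ 464.56124568 -265.07527114   64.56702984] ((463.5347900390625, -263.8590087890625), 25.18222999572754)
placed yellow 380 [ 534.54697891 -275.74983654   64.64638148] ((533.3423461914062, -275.24017333984375), 24.955326080322266)
placed red 150 [ 460.42327816 -257.60049495   64.29468582] ((463.87030029296875, -260.7311706542969), 27.32235336303711)
placed yellow 133 [ 531.14406267 -268.68267735   64.48980686] ((532.27099609375, -271.2728271484375), 26.48421287536621)h.py:29: RuntimeWarning: Mean of empty slice.
  return len(p),cv2.minAreaRect(p),W[m].mean(0).round(1)
  ret = um.true_divide(
```

>>> carry_out:
  increments:
    - [[0, 0, 0], [1, 20, 0.3], 0]
    - [[0, 0, 0], [1, 42, 0.3], 0]
    - [[0, 0, 0], [1, 64, 0.3], 0]
    - [[0, 0, 0], [1, 84, 0.3], 0]
    - [[0, 0, 0], [1, 102, 0.3], 0]
    - [[0, 0, 0], [1, 111, 0.3], 0]
    - [[0, 0, 0], [1, 114, 0.3], 0]
    - [[0, 0, 0], [1, 114, 0.3], 0]
    - [[0, 0, 0], [1, 114, 0.3], 0]
    - [[0, 0, 0], [1, 114, 0.3], 0.3]

```text
time_s: 13.97
ee_pos: [556.1, 75.9, 218.4]
ee_rot: [-90.1, -0.0, 80.8]
force: [0.4, 0.6, 0.8]
gripper_width: 86.9
```

>>> carry_out:
  increments:
    - [[0, 0, 0], [0, 0, 0], 0.8]
    - [[0, 0, 0], [0, 0, 0], 0.8]
    - [[0, 0, 0], [0, 0, 0], 0.8]
    - [[0, 0, 0], [0, 0, 0], 0.8]
    - [[0, 0, 0], [0, 0, 0], 0.8]
    - [[0, 0, 0], [0, 0, 0], 0.8]
    - [[0, 0, 0], [0, 0, 0], 0.8]
    - [[0, 0, 0], [0, 0, 0], 0.8]

```text
time_s: 14.63
ee_pos: [555.6, 76.0, 217.4]
ee_rot: [-90.0, 0.0, 80.8]
force: [-0.6, 0.0, 1.5]
gripper_width: 49.5
```

```bash
python3 - <<'E'
from h import *
go(603.5,-285.5,52,80.8)
E
```

```text
t 14.63 tcp [555.6  76.  217.4] grasp [555.6  76.   45.4] jaw yaw 80.79 down [ 0. -0. -1.] w 49.5 F [-0.6  0.   1.5]
shift [-349.2   -6.6 -105.1] wy -0.0001
```

>>> carry_out:
  increments:
    - [[0, 0, 0], [0, -10, 0], 0.8]
    - [[0, 0, 0], [0, -28, 0], 0.8]
    - [[0, 0, 0], [0, -52, 0], 0.8]
    - [[0, 0, 0], [-8, -75, -2], 0.8]
    - [[0, 0, 0], [-28, -90, -8], 0.8]
    - [[0, 0, 0], [-55, -95, -16], 0.8]
    - [[0, 0, 0], [-85, -95, -25], 0.8]
    - [[0, 0, 0], [-115, -95, -34], 0.8]
    - [[0, 0, 0], [-145, -95, -43], 0.8]
    - [[0, 0, 0], [-175, -95, -52], 0.8]

```text
time_s: 15.47
ee_pos: [578.7, -106.4, 312.9]
ee_rot: [-90.0, -0.0, 80.8]
force: [0.8, -0.6, -1.2]
gripper_width: 49.8
```

>>> carry_out:
  increments:
    - [[0, 0, 0], [-30, 0, -9], 0.8]
    - [[0, 0, 0], [-60, 0, -18], 0.8]
    - [[0, 0, 0], [-90, 0, -27], 0.8]
    - [[0, 0, 0], [-120, 0, -36], 0.8]
    - [[0, 0, 0], [-145, 0, -44], 0.8]
    - [[0, 0, 0], [-163, 0, -50], 0.8]
    - [[0, 0, 0], [-172, 0, -52], 0.8]
    - [[0, 0, 0], [-174, 0, -53], 0.8]
    - [[0, 0, 0], [-174, 0, -53], 0.8]
    - [[0, 0, 0], [-174, 0, -53], 0.8]

```text
time_s: 16.3
ee_pos: [603.2, -284.2, 312.3]
ee_rot: [-90.0, -0.0, 80.8]
force: [-0.4, -0.1, -1.1]
gripper_width: 49.7
```

>>> carry_out:
  increments:
    - [[0, 0, 0], [0, 15, 0], 0.8]
    - [[0, 0, 0], [0, 35, 0], 0.8]
    - [[0, 0, 0], [0, 55, 0], 0.8]
    - [[0, 0, 0], [0, 65, 0], 0.8]
    - [[0, 0, 0], [0, 68, 0], 0.8]
    - [[0, 0, 0], [0, 68, 0], 0.8]
    - [[0, 0, 0], [0, 68, 0], 0.8]

```text
time_s: 16.88
ee_pos: [603.8, -285.0, 245.3]
ee_rot: [-90.1, 0.0, 80.8]
force: [1.3, -0.5, -0.6]
gripper_width: 49.8
```

```bash
python3 - <<'E'
from h import *
s=go(603.5,-285.5,52,80.8)
E
```

```text
t 16.88 tcp [ 603.8 -285.   245.3] grasp [ 604.  -285.1   73.3] jaw yaw 80.82 down [ 0.001 -0.001 -1.   ] w 49.8 F [ 1.3 -0.5 -0.6]
shift [-0.5 21.3  0.5] wy 0.0004
```

Lower to ~52.5 (commanded 72.4 → 20 down), release.

>>> carry_out:
  increments:
    - [[0, 0, 0], [0, 7, 0], 0.8]
    - [[0, 0, 0], [0, 14, 0], 0.8]
    - [[0, 0, 0], [0, 18, 0], 0.8]
    - [[0, 0, 0], [0, 20, 0], 0.8]
    - [[0, 0, 0], [0, 20, 0], 0.8]
    - [[0, 0, 0], [0, 20, 0], 0.8]
    - [[0, 0, 0], [0, 20, 0], 0.8]

```text
time_s: 17.47
ee_pos: [603.2, -285.3, 224.4]
ee_rot: [-90.0, -0.0, 80.8]
force: [-1.2, -0.7, 0.4]
gripper_width: 49.8
```

>>> carry_out:
  increments:
    - [[0, 0, 0], [0, 0, 0], 0.4]
    - [[0, 0, 0], [0, 0, 0], 0.15]
    - [[0, 0, 0], [0, 0, 0], 0.15]
    - [[0, 0, 0], [0, 0, 0], 0.15]

```text
time_s: 17.8
ee_pos: [603.4, -285.3, 224.3]
ee_rot: [-90.0, 0.0, 80.8]
force: [-0.5, -0.3, -0.7]
gripper_width: 71.6
```

```bash
python3 - <<'E'
from h import *
s=go(486.5,301.5,230,95.5)
E
```

```text
t 17.8 tcp [ 603.4 -285.3  224.3] grasp [ 603.5 -285.4   52.3] jaw yaw 80.79 down [ 0. -0. -1.] w 71.6 F [-0.5 -0.3 -0.7]
shift [ 560.5 -177.9  209.3] wy -0.2568
```

>>> carry_out:
  increments:
    - [[0, 0, 0], [0, -15, 0], 0.15]
    - [[0, 0, 0], [0, -45, 0], 0.15]
    - [[0, 0, 0], [0, -80, 0], 0.15]
    - [[0, 0, 0], [0, -115, 0], 0.1]
    - [[0, 0, 0], [10, -150, 4], 0]
    - [[0, 0, 0], [35, -172, 13], 0]
    - [[0, 0, 0], [68, -178, 25], 0]
    - [[0, 0, 0], [103, -178, 38], 0]
    - [[0, 0, 0], [138, -178, 51], 0]
    - [[0, 0, 0], [173, -178, 64], 0]

```text
time_s: 18.63
ee_pos: [567.2, -102.9, 402.7]
ee_rot: [-90.1, -0.0, 80.7]
force: [1.2, 0.4, 0.4]
gripper_width: 91.0
```

>>> carry_out:
  increments:
    - [[0, -0.03, 0], [35, 0, 13], 0]
    - [[0, -0.06, 0], [70, 0, 26], 0]
    - [[0, -0.09, 0], [105, 0, 39], 0]
    - [[0, -0.12, 0], [140, 0, 52], 0]
    - [[0, -0.15, 0], [175, 0, 65], 0]
    - [[0, -0.18, 0], [210, 0, 78], 0]
    - [[0, -0.21, 0], [245, 0, 91], 0]
    - [[0, -0.24, 0], [280, 0, 104], 0]
    - [[0, -0.257, 0], [315, 0, 117], 0]
    - [[0, -0.257, 0], [345, 0, 129], 0]

```text
time_s: 19.47
ee_pos: [495.0, 259.1, 402.4]
ee_rot: [-90.0, -0.0, 95.6]
force: [0.9, -0.9, 0.3]
gripper_width: 91.0
```

```bash
python3 - <<'E'
from h import *
s=go(486.5,301.5,230,95.5)
E
```

```text
t 19.47 tcp [495.  259.1 402.4] grasp [495.1 259.2 230.4] jaw yaw 95.59 down [ 0.001  0.001 -1.   ] w 91.0 F [ 0.9 -0.9  0.3]
shift [42.9  0.5  4.4] wy 0.0015
```

>>> carry_out:
  increments:
    - [[0, 0, 0], [20, 0, 1], 0]
    - [[0, 0, 0], [34, 0, 3], 0]
    - [[0, 0, 0], [40, 0, 4], 0]
    - [[0, 0, 0], [40, 0, 4], 0]
    - [[0, 0, 0], [40, 0, 4], 0]

```text
time_s: 19.88
ee_pos: [488.1, 295.7, 402.2]
ee_rot: [-90.0, 0.1, 95.5]
force: [0.5, -0.6, -0.3]
gripper_width: 91.2
```

```bash
python3 - <<'E'
from h import *
s=go(486.5,301.5,107,95.5)
f=grab("wrist");W=pts(f,s);I=f["frame"];cv2.imwrite("pics/w4.png",I)
print("lid",rect(near(W,(486,302),170,74,86),W)); print("bar",rect(near(W,(486,302),100,104,122),W))
for n in("scene","side"):
  f=grab(n);W=pts(f);I=f["frame"];cv2.imwrite(f"pics/{n}4.png",I)
  for c in CARD:
    p=W[cmask(I,c)&near(W,CARD[c],40,58,75)];print(n,"placed",c,len(p),p.mean(0).round(1),cv2.minEnclosingCircle(p[:,:2].astype(np.float32)))
E
```

```text
t 19.88 tcp [488.1 295.7 402.2] grasp [488.1 295.5 230.2] jaw yaw 95.5 down [ 0.    -0.001 -1.   ] w 91.2 F [ 0.5 -0.6 -0.3]
shift [  6.2 123.2   1. ] wy -0.0001
lid (16153, ((486.0421447753906, 300.9422607421875), (242.86839294433594, 98.41690826416016), 5.335544586181641), array([459.1, 298.4,  80.9]))
bar (1333, ((485.1997375488281, 301.0047607421875), (93.05403137207031, 13.849217414855957), 5.424136638641357), array([482.8, 300.5, 113.4]))
scene placed red 344 [ 464.6 -265.3   64.6] ((462.736572265625, -264.5844421386719), 25.234853744506836)
scene placed yellow 376 [ 534.9 -275.9   64.8] ((532.8163452148438, -274.369384765625), 25.6285343170166)
scene placed blue 398 [ 606.2 -287.2   64.8] ((604.7801513671875, -286.59075927734375), 24.753150939941406)
side placed red 149 [ 460.9 -257.8   64.3] ((463.4974365234375, -260.8409118652344), 26.609708786010742)
side placed yellow 135 [ 530.8 -268.3   64.5] ((531.3469848632812, -271.5058288574219), 25.47970199584961)
side placed blue 127 [ 601.6 -279.7   64.2] ((603.1580810546875, -283.41864013671875), 26.240381240844727)
```

View pics/w4.png

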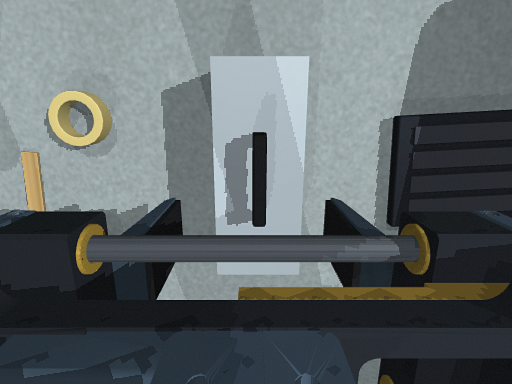

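View pics/side4.png

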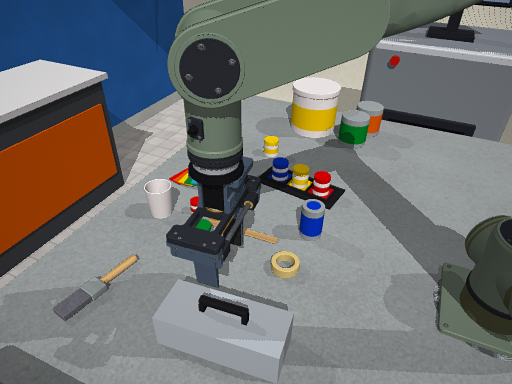

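>>> carry_out:
  increments:
    - [[0, 0, 0], [5.5, 20, 1.5], 0]
    - [[0, 0, 0], [5.5, 42, 1.5], 0]
    - [[0, 0, 0], [5.5, 64, 1.5], 0]
    - [[0, 0, 0], [5.5, 86, 1.5], 0]
    - [[0, 0, 0], [5.5, 104, 1.5], 0]
    - [[0, 0, 0], [5.5, 117, 1.5], 0]
    - [[0, 0, 0], [5.5, 123, 1.5], 0]
    - [[0, 0, 0], [5.5, 124, 1.5], 0]
    - [[0, 0, 0], [5.5, 124, 1.5], 0]
    - [[0, 0, 0], [5.5, 124, 1.5], 0.3]
  force: 40

```text
time_s: 20.87
ee_pos: [486.4, 301.6, 279.3]
ee_rot: [-90.1, -0.0, 95.5]
force: [0.6, -0.1, 0.5]
gripper_width: 87.0
```

>>> carry_out:
  increments:
    - [[0, 0, 0], [0, 0, 0], 0.6]
    - [[0, 0, 0], [0, 0, 0], 0.8]
    - [[0, 0, 0], [0, 0, 0], 1]
    - [[0, 0, 0], [0, 0, 0], 1]
    - [[0, 0, 0], [0, 0, 0], 1]
    - [[0, 0, 0], [0, 0, 0], 1]
    - [[0, 0, 0], [0, 0, 0], 1]
    - [[0, 0, 0], [0, 0, 0], 1]
    - [[0, 0, 0], [0, 0, 0], 1]
    - [[0, 0, 0], [0, 0, 0], 1]

```text
time_s: 21.7
ee_pos: [485.9, 301.7, 278.2]
ee_rot: [-90.0, 0.0, 95.5]
force: [-0.1, -0.9, 0.8]
gripper_width: 20.8
```

```bash
python3 - <<'E'
from h import *
s=go(532.5,-274,110,80.8)
E
```

```text
t 21.7 tcp [485.9 301.7 278.2] grasp [485.9 301.7 106.2] jaw yaw 95.51 down [-0. -0. -1.] w 20.8 F [-0.1 -0.9  0.8]
shift [-577.5   -3.7    8.9] wy 0.2568
```

>>> carry_out:
  increments:
    - [[0, 0, 0], [0, 0, 0], 1]
    - [[0, 0, 0], [0, 0, 0], 1]
    - [[0, 0, 0], [0, 0, 0], 1]
    - [[0, 0, 0], [0, 0, 0], 1]
    - [[0, 0, 0], [0, 0, 0], 1]

```text
time_s: 22.12
ee_pos: [485.9, 301.7, 278.3]
ee_rot: [-90.0, 0.0, 95.5]
force: [-0.0, -0.7, -0.8]
gripper_width: 13.5
```

>>> carry_out:
  increments:
    - [[0, 0, 0], [0, -4, 0], 1]
    - [[0, 0, 0], [0, -10, 0], 1]
    - [[0, 0, 0], [0, -20, 0], 1]
    - [[0, 0, 0], [0, -35, 0], 1]
    - [[0, 0, 0], [0, -52, 0], 1]
    - [[0, 0, 0], [0, -70, 0], 1]
    - [[0, 0, 0], [0, -90, 0], 1]
    - [[0, 0, 0], [0, -110, 0], 1]
    - [[0, 0, 0], [0, -130, 0], 1]
    - [[0, 0, 0], [0, -145, 0], 1]

```text
time_s: 22.95
ee_pos: [485.8, 301.6, 426.1]
ee_rot: [-90.2, -0.1, 95.5]
force: [0.1, 0.8, -2.7]
gripper_width: 13.9
```

```bash
python3 - <<'E'
from h import *
s=go(532.5,-274,256,80.8)
f=grab("side");cv2.imwrite("pics/side5.png",f["frame"])
E
```

```text
t 22.95 tcp [485.8 301.6 426.1] grasp [486.2 301.9 254.1] jaw yaw 95.51 down [ 0.003  0.002 -1.   ] w 13.9 F [ 0.1  0.8 -2.7]
shift [-577.7   -2.7    9.2] wy 0.2567
```

View pics/side5.png

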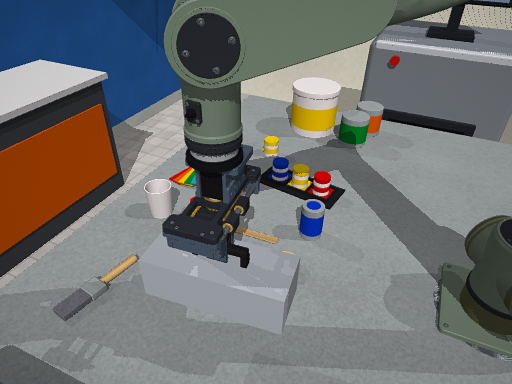

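>>> carry_out:
  increments:
    - [[0, 0, 0], [-6, -3, 0], 1]
    - [[0, 0, 0], [-16, -3, 0], 1]
    - [[0, 0.01, 0], [-32, -3, 0], 1]
    - [[0, 0.02, 0], [-54, -3, 1], 1]
    - [[0, 0.03, 0], [-78, -3, 1], 1]
    - [[0, 0.045, 0], [-104, -3, 2], 1]
    - [[0, 0.06, 0], [-132, -3, 2], 1]
    - [[0, 0.075, 0], [-160, -3, 2], 1]
    - [[0, 0.09, 0], [-188, -3, 3], 1]
    - [[0, 0.1, 0], [-216, -3, 3], 1]

```text
time_s: 23.83
ee_pos: [502.9, 84.2, 424.8]
ee_rot: [-89.8, 0.1, 89.7]
force: [0.1, -0.1, -2.8]
gripper_width: 13.5
```

```bash
python3 - <<'E'
from h import *
s=go(532.5,-274,256,80.8)
E
```

```text
t 23.83 tcp [502.9  84.2 424.8] grasp [502.3  84.1 252.8] jaw yaw 89.73 down [-0.003 -0.001 -1.   ] w 13.5 F [ 0.1 -0.1 -2.8]
shift [-357.9   -2.9  -31.9] wy 0.1558
```

>>> carry_out:
  increments:
    - [[0, 0.015, 0], [-26, 0, -2], 1]
    - [[0, 0.03, 0], [-54, 0, -5], 1]
    - [[0, 0.045, 0], [-82, 0, -7], 1]
    - [[0, 0.06, 0], [-110, 0, -10], 1]
    - [[0, 0.075, 0], [-138, 0, -12], 1]
    - [[0, 0.09, 0], [-166, 0, -15], 1]
    - [[0, 0.105, 0], [-194, 0, -17], 1]
    - [[0, 0.12, 0], [-222, 0, -20], 1]
    - [[0, 0.135, 0], [-250, 0, -22], 1]
    - [[0, 0.15, 0], [-276, 0, -25], 1]

```text
time_s: 24.67
ee_pos: [526.5, -191.9, 424.8]
ee_rot: [-89.8, -0.0, 81.1]
force: [0.4, -0.5, -2.5]
gripper_width: 13.7
```

```bash
python3 - <<'E'
from h import *
s=go(532.5,-274,256,80.8)
E
```

```text
t 24.67 tcp [ 526.5 -191.9  424.8] grasp [ 525.9 -191.8  252.8] jaw yaw 81.09 down [-0.003  0.001 -1.   ] w 13.7 F [ 0.4 -0.5 -2.5]
shift [-80.2  -3.3 -19.2] wy 0.0051
```

>>> carry_out:
  increments:
    - [[0, 0.005, 0], [-22, 0, -5], 1]
    - [[0, 0.005, 0], [-42, 0, -10], 1]
    - [[0, 0.005, 0], [-58, 0, -14], 1]
    - [[0, 0.005, 0], [-70, 0, -17], 1]
    - [[0, 0.005, 0], [-77, 0, -18.5], 1]
    - [[0, 0.005, 0], [-79, 0, -19], 1]
    - [[0, 0.005, 0], [-79, 0, -19], 1]
    - [[0, 0.005, 0], [-79, 0, -19], 1]
    - [[0, 0.005, 0], [-79, 0, -19], 1]
    - [[0, 0.005, 0], [-79, 0, -19], 1]

```text
time_s: 25.5
ee_pos: [534.3, -269.8, 426.5]
ee_rot: [-90.0, -0.0, 81.0]
force: [0.6, 0.0, -2.0]
gripper_width: 13.6
```

```bash
python3 - <<'E'
from h import *
s=go(532.5,-274,110,80.8)
f=grab("wrist");W=pts(f,s);I=f["frame"]
print("lid",rect(near(W,(532,-274),190,210,240),W)); print("bar",rect(near(W,(532,-274),120,245,275),W))
E
```

```text
t 25.5 tcp [ 534.3 -269.8  426.5] grasp [ 534.4 -269.8  254.5] jaw yaw 80.96 down [ 0.  0. -1.] w 13.6 F [ 0.6  0.  -2. ]
shift [ -4.5 144.5   1.2] wy 0.0029
lid (29277, ((499.7776794433594, -264.68914794921875), (98.72692108154297, 173.00003051757812), 80.90449523925781), array([ 464.5, -259.1,  229.2]))
bar (3417, ((525.6322631835938, -270.54510498046875), (33.93214797973633, 79.27041625976562), 68.3463363647461), array([ 518.6, -267.7,  261.6]))
```

>>> carry_out:
  increments:
    - [[0, 0.003, 0], [-4, 0, 1], 1]
    - [[0, 0.003, 0], [-4, 0, 1], 1]
    - [[0, 0.003, 0], [-4, 10, 1], 1]
    - [[0, 0.003, 0], [-4, 25, 1], 1]
    - [[0, 0.003, 0], [-4, 42, 1], 1]
    - [[0, 0.003, 0], [-4, 60, 1], 1]
    - [[0, 0.003, 0], [-4, 72, 1], 1]
    - [[0, 0.003, 0], [-4, 76, 1], 1]
    - [[0, 0.003, 0], [-4, 76, 1], 1]
    - [[0, 0.003, 0], [-4, 76, 1], 1]

```text
time_s: 26.38
ee_pos: [532.9, -274.6, 350.4]
ee_rot: [-90.0, 0.0, 80.7]
force: [0.7, 0.1, -3.2]
gripper_width: 14.0
```

```bash
python3 - <<'E'
from h import *
s=go(532.6,-273.7,110.2,80.8)
f=grab("side");cv2.imwrite("pics/side6.png",cv2.resize(f["frame"][60:280,180:440],None,fx=2.5,fy=2.5))
E
```

```text
t 26.38 tcp [ 532.9 -274.6  350.4] grasp [ 532.9 -274.6  178.4] jaw yaw 80.73 down [ 0. -0. -1.] w 14.0 F [ 0.7  0.1 -3.2]
shift [ 0.8 68.2  0.5] wy -0.0013
```

View pics/side6.png

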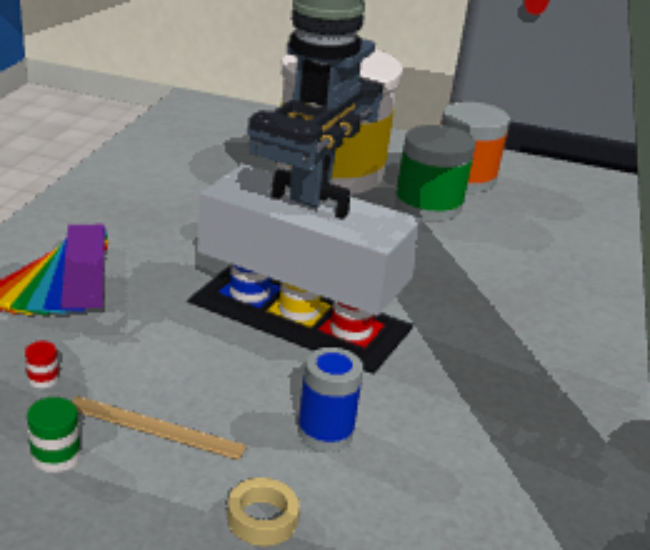

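>>> carry_out:
  increments:
    - [[0, 0, 0], [0.8, 8, 0.4], 1]
    - [[0, 0, 0], [0.8, 18, 0.4], 1]
    - [[0, 0, 0], [0.8, 29, 0.4], 1]
    - [[0, 0, 0], [0.8, 39, 0.4], 1]
    - [[0, 0, 0], [0.8, 47, 0.4], 1]
    - [[0, 0, 0], [0.8, 54, 0.4], 1]
    - [[0, 0, 0], [0.8, 59, 0.4], 1]
    - [[0, 0, 0], [0.8, 62, 0.4], 1]
    - [[0, 0, 0], [0.8, 62, 0.4], 1]
    - [[0, 0, 0], [0.8, 62, 0.4], 1]

```text
time_s: 27.27
ee_pos: [532.6, -273.7, 288.4]
ee_rot: [-90.0, 0.0, 80.7]
force: [-0.2, -0.5, -2.8]
gripper_width: 13.8
```

```bash
python3 - <<'E'
from h import *
s=go(532.6,-273.7,110.2,80.8)
E
```

```text
t 27.27 tcp [ 532.6 -273.7  288.4] grasp [ 532.6 -273.7  116.4] jaw yaw 80.73 down [ 0. -0. -1.] w 13.8 F [-0.2 -0.5 -2.8]
shift [0.  6.2 0. ] wy -0.0012
```

Edge is now about 10 mm above the counter, below the rim top, with no contact force. Final descent.

>>> carry_out:
  increments:
    - [[0, 0, 0], [0, 1.5, 0], 1]
    - [[0, 0, 0], [0, 3, 0], 1]
    - [[0, 0, 0], [0, 4.5, 0], 1]
    - [[0, 0, 0], [0, 5.5, 0], 1]
    - [[0, 0, 0], [0, 6, 0], 1]
    - [[0, 0, 0], [0, 6.5, 0], 1]
    - [[0, 0, 0], [0, 6.5, 0], 1]
    - [[0, 0, 0], [0, 6.5, 0], 1]

```text
time_s: 27.93
ee_pos: [532.3, -273.6, 282.2]
ee_rot: [-90.0, 0.0, 80.7]
force: [-1.6, 0.7, 1.8]
gripper_width: 13.5
```

```bash
python3 - <<'E'
from h import *
s=go(532.6,-273.7,110.2,80.8)
E
```

```text
t 27.93 tcp [ 532.3 -273.6  282.2] grasp [ 532.4 -273.6  110.2] jaw yaw 80.73 down [ 0. -0. -1.] w 13.5 F [-1.6  0.7  1.8]
shift [-0.1  0.  -0.2] wy -0.0012
```

>>> carry_out:
  increments:
    - [[0, 0, 0], [0, 0, 0], 0.8]
    - [[0, 0, 0], [0, 0, 0], 0.6]
    - [[0, 0, 0], [0, 0, 0], 0.5]
    - [[0, 0, 0], [0, 0, 0], 0.5]
    - [[0, 0, 0], [0, 0, 0], 0.5]
    - [[0, 0, 0], [0, 0, 0], 0.5]

```text
time_s: 28.43
ee_pos: [532.5, -273.6, 281.8]
ee_rot: [-90.0, 0.0, 80.7]
force: [0.5, -0.6, -1.0]
gripper_width: 45.3
```

>>> carry_out:
  increments:
    - [[0, 0, 0], [0, -8, 0], 0.5]
    - [[0, 0, 0], [0, -20, 0], 0.5]
    - [[0, 0, 0], [0, -45, 0], 0.5]
    - [[0, 0, 0], [0, -75, 0], 0.5]
    - [[0, 0, 0], [0, -105, 0], 0.5]
    - [[0, 0, 0], [0, -130, 0], 0.5]
    - [[0, 0, 0], [20, -140, 0], 0.5]
    - [[0, 0, 0], [50, -140, 0], 0.5]
    - [[0, 0, 0], [80, -140, 0], 0.5]
    - [[0, 0, 0], [110, -140, 0], 0.5]

```text
time_s: 29.27
ee_pos: [550.0, -164.1, 422.9]
ee_rot: [-90.1, 0.0, 80.7]
force: [-0.2, 0.0, -0.4]
gripper_width: 46.0
```

>>> carry_out:
  increments:
    - [[0, 0, 0], [30, 0, 0], 0.5]
    - [[0, 0, 0], [60, 0, 0], 0.5]
    - [[0, 0, 0], [90, 0, 0], 0.5]
    - [[0, 0, 0], [120, 0, 0], 0.5]
    - [[0, 0, 0], [140, 0, 0], 0.5]
    - [[0, 0, 0], [140, 0, 0], 0.5]
    - [[0, 0, 0], [140, 0, 0], 0.5]

```text
time_s: 29.85
ee_pos: [572.6, -26.1, 422.3]
ee_rot: [-90.0, 0.0, 80.9]
force: [-0.4, 1.3, 0.0]
gripper_width: 45.6
```

```bash
python3 - <<'E'
from h import *
s=go(532.6,-273.7,110.2,80.8)
for n in("scene","side"):
    f=grab(n);W=pts(f);I=f["frame"]
    print(n,"lid",rect(near(W,(532,-274),170,74,94),W)); print(n,"bar",rect(near(W,(532,-274),100,106,126),W))
    m=near(W,(532,-274),140,74,94);P=W[m];A=np.c_[P[:,:2]-[532,-274],np.ones(len(P))];print("plane tilt deg,z",np.degrees(np.linalg.lstsq(A,P[:,2],rcond=None)[0][:2]).round(2),np.median(P[:,2]))
    p=W[cmask(I,"blue")&near(W,(433,-70),60,85,105)];print("tin",p.mean(0))
    p=W[cmask(I,"green")&near(W,(668,80),60,50,66)];print("green",len(p),p.mean(0) if len(p) else "")
    c=I[60:280,180:440] if n=="side" else I[150:370,80:340]
    cv2.imwrite(f"pics/{n}7.png",cv2.resize(c,None,fx=2.5,fy=2.5,interpolation=2))
E
```

```text
t 29.85 tcp [572.6 -26.1 422.3] grasp [572.7 -26.2 250.3] jaw yaw 80.86 down [ 0.001 -0.001 -1.   ] w 45.6 F [-0.4  1.3  0. ]
shift [-250.6  140.2    0.4] wy 0.001
scene lid (4379, ((532.7478637695312, -274.2843933105469), (98.4903335571289, 244.78627014160156), 80.6644287109375), array([ 543.2, -278. ,   83.7]))
scene bar (296, ((534.4199829101562, -274.73822021484375), (14.45634651184082, 93.40936279296875), 80.69038391113281), array([ 536.5, -275.8,  115.8]))
plane tilt deg,z [-0.04  0.11] 83.7797585739914
tin [431.97833186 -71.97264082  95.40419409]
green 194 [673.931662    74.84237565  58.05598587]
side lid (1435, ((532.6893310546875, -271.73828125), (106.40486145019531, 243.51947021484375), 81.24962615966797), array([ 524.6, -259.6,   83.2]))
side bar (159, ((532.8392333984375, -270.15606689453125), (17.93784523010254, 93.09751892089844), 84.30740356445312), array([ 530.9, -268.7,  113.3]))
plane tilt deg,z [-0.07 -1.73] 83.72578852187165
tin [431.84873882 -71.03574964  95.45581523]
green 242 [669.99820137  82.17903764  57.1224863 ]
```

View pics/side7.png

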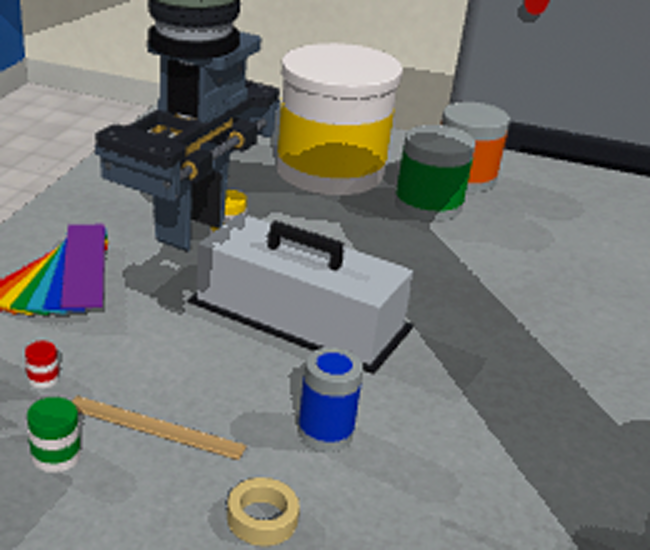

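View pics/scene7.png

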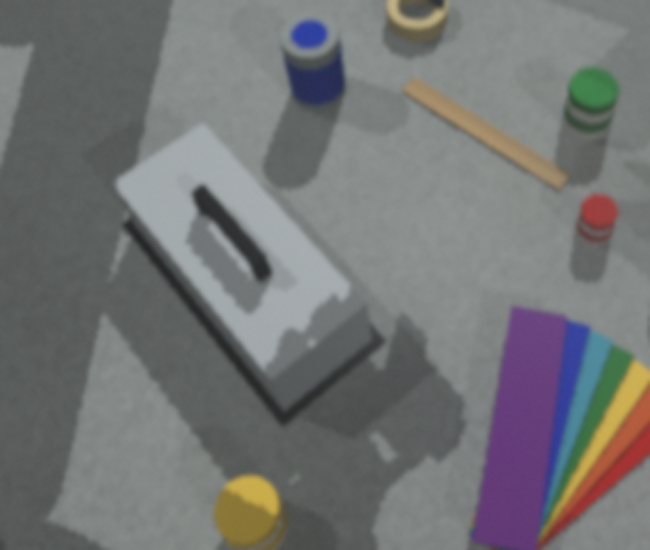

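The cover's top reads 83.7 mm (84 expected), level and centred on the tray, with a black margin visible on the sides both cameras see. The gripper is clear.

```bash
python3 -c "
from workcell import env
print(env.job_done())"
```

```text
the job is handed in; nothing more can be done
None
```

The order is packed and handed in at about 30 s. The larger red pot, the left-hand yellow pot and the blue pot each stand on the card of their own colour. The grey cover sits over the tray and the gripper is clear.

**Pots:** after placing, all three cap tops measured 64–65 mm (65 mm expected), so they stand upright. Both cameras put each pot within about 4 mm of its card's centre.

**Cover:** its top measured 83.7 mm (84 mm expected if fully seated). It is level within about 0.1° in the scene view, and its centre is within about 2.5 mm of the tray's. The black base plate shows on the sides both cameras can see. The wrist force went from about −2.8 N to +1.8 N as it touched down.

**Left alone:** I did not touch the tin, the green pot, the small red pot or the other yellow pot. The tin and green pot measured where they started, within a few mm.

**Disagreements:** the side camera's fit of the cover top gave a 1.7° tilt and about 2–3 mm more width. I put this down to points on the cover's side wall, because the scene view and the measured heights do not support a tilt. The two fixed cameras differed by 2–4 mm in y throughout.

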